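# Open the counterweighted hold-down arm and load the roll stand

## Robot

A 6-joint arm with a two-finger parallel gripper is mounted at the origin on a cart in front of the work surface, level with it; the furniture and walls round the work are solid. World frame = base frame: x ahead of the robot, y to its left, z up, the work surface at z = 0. Lengths are in m, angles in rad, forces in N, time in s.
With the tool pointing down it reaches from about 0.25 to 0.8 m from the base axis. Payload 8.5 kg.
Tool frame: the origin (TCP) lies on the centre line of the jaws, within the pads' length; the fingertips stand 19 mm ahead of it and the grasp point (between the pads) is the TCP (manip.nose_length is the distance from the TCP to the fingertips, in m); z points along the fingers, y is the line along which they close (so a half turn about z gives the same grasp; the last joint's range is limited). The gripper opens to 85 mm and grips with 20 to 120 N. Pads are 22 mm wide; open, the fingers measure 114 mm over their backs; the gripper's body (76 mm by 85 mm) begins 54 mm behind the grasp point. The pads swing forward as they close: fully open they stand 13 mm farther back than shut.
Start: joints at [1.205, 0.238, -0.013, 1.319, 0, 1.571], TCP at [0.188, 0.49, 0.25] pointing down, gripper open.
Joint ranges: [-2.66, 2.66], [-1.03, 1.9], [-1.14, 1.46], [-1.82, 2.27], [-1.45, 1.34], [-3.14, 3.14]. Speed limits (rad/s): [2.22, 2.22, 2.79, 3.14, 3.14, 3.14].

## Interface

Orientations are given as a unit quaternion [w, x, y, z].
In Python, from workcell import manip, camrig, get_obs gives the robot as it stands (manip), with the cameras (camrig) and the readings as plain functions.
- The arm moves only by the shell command python3 steer.py 'ROWS' [OPENING] [FORCE]. ROWS is rows parted by semicolons, their numbers by spaces, 1 to 10 of them, each of 6 numbers: dx, dy, dz in m, then a rotation vector rx, ry, rz in rad; each row shifts and turns the commanded pose from where the row before left it, along the tool's axes as they then stand; what a row does not reach is not made up. A row lasts 1/8 s, in which the tool goes at most 0.0625 m and 0.188 rad, less where a joint would pass 70% of its speed; a pose out of reach is approached as far as the arm can. OPENING is the finger opening in m, set as the command begins (- or left out keeps the last). The fingers move at their own pace and stop on an object; FORCE is the grip in N (left out, the last holds). Time passes only in rows, so rows that do not move let the fingers close. It prints the time, the measured TCP pose, the force, the opening and the grip force at its end.
- get_obs(): the state, without advancing time (a new reading comes with each control period).
- camrig.capture(name): name is "scene" or "side" or "wrist"; returns a dict with "frame" (384x512x3 uint8, red, green, blue), "range_z" (384x512 float32, m along the optical axis (not along the pixel's ray), 0 where there is no reading), "K" (3x3 intrinsics, pixels), "extrinsics" (4x4, takes a point from camera to world coordinates); the wrist camera has in their place "T_tool_cam" (4x4, takes a point from camera to tool coordinates, whose origin is the TCP and whose axes are the flange's). Camera axes: x right, y down, z forward; pixel columns grow to the right and rows downward; lengths in m; the calibration is good to about 2 mm. A picture is of the moment at which its call begins: read the wrist's pose just before it.
- manip.close_job(): hands the job in; it is judged then, once.
The state is a dict: "time": time; "joint_pos": joint angles; "qd": joint speeds; "joint_torque": joint torques, N m; "position": TCP position; "ee_rot": TCP orientation; "contact_force": force on the tool from outside, world axes, zero at the start; "torque": the same for the moment, N m; "finger_gap": finger opening in m; "finger_force": force on a finger pad.
Only numpy, scipy, OpenCV 4.12 (cv2) and the standard library are available. Lean on these libraries where they do the work, as an engineer would, in place of code of your own. Each camera call takes 0.05 s, during which the arm holds its last target. There are 200 camera calls.

## Task

Load the green roll stand with the roll of masking tape from the sloped rest: lift the stand's counterweighted hold-down arm past its balance point so that it falls back and rests open by itself, then put the masking tape over the upright spindle, seated flat on the base plate, and let go. Leave the arm open and do not disturb the black tape or anything else on the bench.

Things in the scene. Friction and masses are not known exactly. Their poses are not given: they have to be found in the camera images.
- roll_stand: fixed green stand for one roll of tape; its place and yaw vary. Origin on the bench under its base plate; the end with the arm's red grips (-x) looks roughly to the robot, z is up. Base plate x -105 to +145, y -60 to +60, 12 mm thick. Two upright cheek plates (y = +-32 mm, x 50 to 100, up to z = 130) carry the arm's hinge
- hold_arm (a joint): steel hold-down arm, hinged on the stand, rad: 0 = closed (level, over the spindle), grows as the red grips rise, 2.1 = open stop, leaning back from the robot. A counterweight behind the hinge puts the balance at 1.21: below it the arm falls shut, above it back to the open stop in a second or two, by itself. Lifting it takes 2 to 4 N at the grips, lightly damped
- hold_hinge (a point): fixed point on the arm's hinge axis, in the stand's frame at (75, 0, 110) mm; the axis is the stand's y; the point's axes are those of the stand. The arm's bar is 18 mm wide and 12 thick; 120 mm from the hinge a stem with a rubber foot hangs 52 mm down, ending 12 mm over the spindle when closed, so that no roll goes on
- grip_left (a point): moves with the arm: middle of the red grip on the arm's left (stand's +y) side, on the axis of the cross handle, 190 mm from the hinge axis, 45 mm to the side of the arm. The grip is a level round bar along the stand's y, 16 mm diameter, 42 mm long; 110 mm above the bench when closed, free all round
- grip_right (a point): the same for the other red grip, on the stand's -y side
- spindle_foot (a point): foot of the fixed upright spindle on the base plate's top, 12 mm above the bench, in the stand's frame at (-45, 0, 12) mm; its axes are those of the stand. The spindle is 38 mm in diameter, straight for 22 mm and then a cone narrowing to 18 mm at its top, 34 mm above the plate
- tape_masking: loose roll of cream masking tape, 67 mm outside diameter, 24 mm high, bore about 44 mm, about 80 g. Origin: centre of its underside, z along its axis. It starts on the sloped rest, its underside on 2 mm rubber dots on the slope, so its z leans 28 degrees from vertical towards the robot side; it may be in either of the two places of the rest
- roll_centre (a point): centre of the masking tape roll, 12 mm above its underside on its axis
- roll_rest: fixed aluminium sloped rest; place and yaw vary, and it and the stand may change sides. Origin: under its middle on the bench, z up. A board 210 mm wide (y) and 105 long slopes up to +x (away from the robot) at 28 degrees, from about 25 to 75 mm above the bench; two lips 36 mm wide and 14 high at the lower edge stop the rolls, which sit at y = +55 and -55 mm
- tape_black: loose roll of black tape, 61 mm diameter, 19 mm high, in the other place of the rest, 110 mm away; must stay (not moved by 30 mm)
- oil_filter: bystander, does not move: orange-capped oil filter, 72 mm diameter, 82 mm high, standing at the right; origin at its underside
- bolt_2: bystander, loose: steel bolt, 48 x 53 x 17 mm, lying in front between stand and rest; origin at its underside
- water_bottle: bystander, loose: clear plastic water bottle, 60 mm diameter, 214 mm high, standing behind the gap between stand and rest; origin at its underside. No loose bystander may be moved by 30 mm
- grease_spray: bystander, does not move: white bottle with a black cap, 44 mm diameter, 141 mm high, standing at the left; origin at its underside
- brake_pad_1: bystander, does not move: dark brake pad, 65 x 121 x 17 mm, lying at the front left; origin at its underside
- bolt_1: bystander, loose: steel bolt, 59 x 24 x 17 mm, lying at the front right; origin at its underside

How it is judged:
By the outcome, as a careful person would: the job done as asked, in the order asked, and still so for the second after the job is handed in, with the robot touching nothing.
It also fails if it takes over 69 s, if anything falls off the work surface, if the arm or the gripper's body presses on something with over 40 N, if the wrist force passes 120 N, or if a joint passes its speed limit or range.

## Working session

There is one attempt and no reset: what is moved stays moved. The work goes in short steps, Python scripts to look and compute and a shell command to move; the robot and the scene stay as the last step left them, time stands still between calls to the robot, and variables do not carry over. Pictures are saved under pics/ and viewed, at most 10 in all, crops included, and the job is handed in when it is done.

```bash
ls; mkdir -p pics; cat > h.py <<'E'
import numpy as np, cv2
from workcell import manip, camrig, get_obs
def cap(n):
    c=camrig.capture(n); return c
def pts(c,T=None):
    T=c["extrinsics"] if T is None else T
    z=c["range_z"]; K=c["K"]; v,u=np.mgrid[:z.shape[0],:z.shape[1]]
    P=np.stack([(u-K[0,2])/K[0,0]*z,(v-K[1,2])/K[1,1]*z,z],-1)
    return P@T[:3,:3].T+T[:3,3]
E
python3 - <<'E'
from h import *
o=get_obs(); print(o)
for n in("scene","side"):
    c=cap(n); cv2.imwrite(f"pics/{n}0.png",cv2.resize(c["frame"][:,:,::-1],(800,600),interpolation=cv2.INTER_CUBIC)); np.savez(f"{n}0.npz",**c)
    print(n,c["extrinsics"].round(3).tolist(),c["K"].tolist())
E
```

```text
pics
steer.py
workcell.py
{'time': 0.0, 'joint_pos': array([ 1.20498967e+00,  2.38774906e-01, -1.42261154e-02,  1.31921880e+00,
       -5.07404487e-05,  1.57079349e+00]), 'qd': array([ 3.88266122e-04,  2.89092282e-04,  4.34260630e-05, -4.04331403e-04,
        2.63735589e-06, -1.39329254e-03]), 'joint_torque': array([ 1.91255211e-03, -5.38772464e+01,  3.46440697e+01,  1.82714051e-02,
        1.04753797e-04, -2.48939318e-05]), 'position': array([0.18767061, 0.48990092, 0.24969165]), 'ee_rot': array([-1.04510040e-04,  1.81883778e-01,  9.83319777e-01, -7.04488174e-04]), 'contact_force': array([ 0.65598831,  0.39825756, -0.13399429]), 'torque': array([-0.05597395, -0.01981096,  0.02301174]), 'finger_force': 0.0, 'finger_gap': 0.08559629609646766}
scene [[0.656, -0.432, 0.618, -0.376], [-0.755, -0.384, 0.532, -0.696], [0.008, -0.816, -0.578, 0.964], [0.0, 0.0, 0.0, 1.0]] [[427.7270822735717, 0.0, 257.66219594424854], [0.0, 427.7270822735717, 191.14261890180802], [0.0, 0.0, 1.0]]
side [[0.903, -0.271, 0.334, 0.006], [-0.43, -0.601, 0.674, -1.01], [0.018, -0.752, -0.659, 1.184], [0.0, 0.0, 0.0, 1.0]] [[495.35906337078, 0.0, 256.9694609197171], [0.0, 495.35906337078, 186.39320121946955], [0.0, 0.0, 1.0]]
```

View pics/scene0.png

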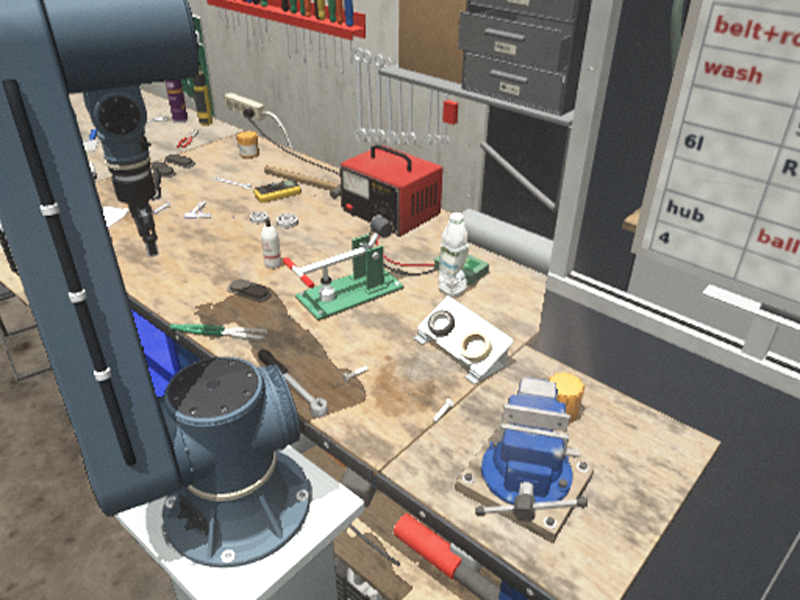

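View pics/side0.png

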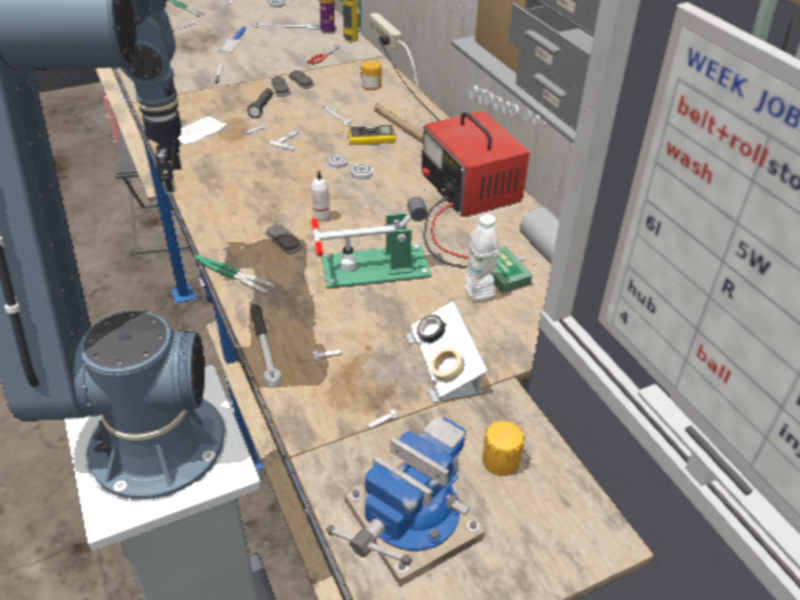

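The stand (scene ~(350,275), side ~(375,260)) has its red grips on the left. The rest lies to the right of it: black tape at scene (440,322) / side (431,328), masking tape at scene (476,347) / side (447,362). Now I'll measure positions.

```bash
cat > m.py <<'E'
from h import *
def box(n,m,b):
    s=512/800; z=np.zeros_like(m); a=[int(k*s) for k in b]; z[a[1]:a[3],a[0]:a[2]]=True; return m&z
B={"scene":dict(st=(290,210,410,325),rest=(405,290,520,390),bot=(435,205,475,297)),"side":dict(st=(305,195,435,290),rest=(400,295,490,405),bot=(462,210,500,302))}
for n in B:
    c=np.load(n+"0.npz"); P=pts(c); h=cv2.cvtColor(c["frame"],cv2.COLOR_RGB2HSV).astype(int); H,S,V=h[...,0],h[...,1],h[...,2]; ok=c["range_z"]>0
    print(n)
    g=box(n,ok&(H>60)&(H<90)&(S>90),B[n]["st"]); Q=P[g]
    base=Q[(abs(Q[:,2]-.012)<.005)]
    r=cv2.minAreaRect((base[:,:2]*1000).astype(np.float32)); print("base",len(base),np.median(base[:,2]),r)
    ck=Q[Q[:,2]>.03]; print("cheeks",len(ck),ck.min(0),ck.max(0),ck.mean(0)); 
    r=box(n,ok&((H<8)|(H>172))&(S>120),(275,195,330,300) if n=="scene" else (305,205,335,270)); nb,l,st,ce=cv2.connectedComponentsWithStats(r.astype(np.uint8))
    for i in range(1,nb):
        if st[i,4]>8: q=P[l==i]; print("red",st[i,4],ce[i],np.median(q,0).round(4),q.min(0).round(3),q.max(0).round(3))
    t=box(n,ok&(H>12)&(H<30)&(S>50)&(V>120),B[n]["rest"])
    b=box(n,ok&(V<80),B[n]["rest"])
    for nm,m in(("cream",t),("black",b)):
        nb,l,st,ce=cv2.connectedComponentsWithStats(m.astype(np.uint8))
        for i in range(1,nb):
            if st[i,4]>60: q=P[l==i]; print(nm,st[i,4],ce[i]/.64,np.median(q,0).round(4),q.min(0).round(3),q.max(0).round(3))
    w=box(n,ok&(S<40)&(V>150),B[n]["rest"]); q=P[w]; q=q[(q[:,2]>.02)&(q[:,2]<.085)]
    for k in range(4):
        cen=q.mean(0); u,s,vt=np.linalg.svd(q-cen,full_matrices=False); nn=vt[2]*np.sign(vt[2,2]); d=(q-cen)@nn; q=q[abs(d)<max(.003,1.5*d.std())]
    print("board",len(q),cen,nn,np.degrees(np.arccos(nn[2])),"yaw",np.degrees(np.arctan2(-nn[1],-nn[0])), q.min(0),q.max(0))
    bb=P[box(n,ok,B[n]["bot"])]; bb=bb[(bb[:,2]>.05)&(bb[:,2]<.2)]; print("bottle",np.median(bb,0))
E
python3 m.py
```

```text
scene
base 507 0.010634288286965221 ((582.1151123046875, 306.3127746582031), (121.30030822753906, 246.35890197753906), 74.98944091796875)
cheeks 21 [0.60747145 0.25158104 0.04415832] [0.65839273 0.32869254 0.13235749] [0.63366901 0.2801188  0.11310594]
red 32 [184.125  167.6875] [0.4622 0.3849 0.1151] [ 0.454  0.367 -0.003] [0.594 0.563 0.121]
red 39 [196.28205128 179.74358974] [0.4407 0.2933 0.1143] [0.43  0.275 0.106] [0.452 0.317 0.119]
cream 1309 [434.56240451 347.32978419] [ 0.5488  0.0226 -0.0017] [ 0.416 -0.202 -0.012] [0.749 0.216 0.026]
cream 814 [495.32017813 309.83952703] [ 0.7734 -0.0023 -0.0019] [ 0.636 -0.144 -0.01 ] [0.882 0.101 0.005]
board 750 [ 0.59519407 -0.04843184  0.04920613] [-0.45704194  0.0805936   0.88578628] 27.65156281250634 yaw -10.000579919916227 [ 0.52732877 -0.14894385  0.02011805] [0.65200959 0.06930551 0.07263986]
bottle [0.7470724  0.11351872 0.11281134]
side
base 764 0.01194509743260086 ((583.4777221679688, 301.81439208984375), (119.97855377197266, 240.3128204345703), 73.72730255126953)
cheeks 284 [0.52653112 0.24452623 0.03079814] [0.66267054 0.33254101 0.1336177 ] [0.62694179 0.26844039 0.07775804]
red 29 [201.03448276 142.20689655] [0.4652 0.389  0.1165] [ 0.457  0.366 -0.001] [0.526 0.539 0.121]
red 36 [203.75       158.63888889] [0.4414 0.2924 0.1157] [ 0.43   0.274 -0.001] [0.501 0.45  0.122]
cream 952 [445.94603466 313.96730567] [ 6.781e-01  1.044e-01 -2.000e-04] [ 0.53  -0.091 -0.01 ] [0.774 0.197 0.064]
cream 188 [446.53424202 364.71908245] [ 0.5626 -0.1046  0.059 ] [ 0.533 -0.131  0.038] [ 0.591 -0.063  0.083]
cream 277 [419.80482852 395.58889892] [ 0.4999 -0.0998  0.    ] [ 0.459 -0.151 -0.008] [ 0.573 -0.059  0.007]
board 802 [ 0.5968477  -0.05469493  0.05323675] [-0.4583547  0.0757217  0.8855378] 27.68222389722957 yaw -9.380723141730394 [ 0.52852793 -0.15359438  0.02227136] [0.65252308 0.06859297 0.07571235]
bottle [0.74762951 0.10126666 0.13254135]
```

```bash
cat > plan.py <<'E'
import sys; from h import *
from scipy.spatial.transform import Rotation as R
# target: x y z, yaw(deg) of jaw line y, tilt(deg) about tool y axis, N rows
def go(x,y,z,yaw,tilt,N):
    o=get_obs(); q=o["ee_rot"]; R0=R.from_quat([q[1],q[2],q[3],q[0]])
    best=None
    for yw in (yaw,yaw+180):
        a=np.radians(yw); Y=np.array([np.cos(a),np.sin(a),0]); Z=np.array([0,0,-1.]); X=np.cross(Y,Z)
        lean=np.radians(tilt)*(1 if X[0]>0 else -1)
        # tilt>0: tool z leans toward +x world (away from the robot)
        T=R.from_rotvec(Y*0)*R.from_matrix(np.c_[X,Y,Z])*R.from_rotvec([0,lean,0])
        w=(R0.inv()*T).as_rotvec()
        if best is None or np.linalg.norm(w)<np.linalg.norm(best): best=w
    w=best/N; S=sum(R.from_rotvec(w*k).as_matrix() for k in range(N))
    d=np.linalg.solve(S,R0.inv().apply(np.array([x,y,z])-o["position"]))
    print("t",o["time"],"row d",d.round(4),"w",w.round(4),"tot w",best.round(3),"F",o["contact_force"].round(1),"gap",o["finger_gap"].round(4),"q",o["joint_pos"].round(2),"p",o["position"].round(4))
if __name__=="__main__":
    a=[float(k) for k in sys.argv[1:]]; go(*a[:5],int(a[5]))
E
python3 plan.py 0.440 0.294 0.24 -15.4 0 10; python3 -c "from workcell import manip, camrig, get_obs;print(manip.nose_length)"
sed -i 's/o\["finger_gap"\].round(4)/round(o["finger_gap"],4)/' plan.py; python3 plan.py 0.440 0.294 0.24 -15.4 0 10
```

```text
t 0.1 row d [-0.0326  0.0126  0.001 ] w [-1.000e-04  1.000e-04  1.474e-01] tot w [-1.000e-03  1.000e-03  1.474e+00] F [-0.   0.  -0.1] gap 0.0856 q [ 1.21  0.24 -0.01  1.32 -0.    1.57] p [0.1877 0.49   0.2498]
```

```bash
python3 steer.py '-.0326 .0126 .001 0 0 .147;-.0326 .0126 .001 0 0 .147;-.0326 .0126 .001 0 0 .147;-.0326 .0126 .001 0 0 .147;-.0326 .0126 .001 0 0 .147;-.0326 .0126 .001 0 0 .147;-.0326 .0126 .001 0 0 .147;-.0326 .0126 .001 0 0 .147;-.0326 .0126 .001 0 0 .147;-.0326 .0126 .001 0 0 .147' && python3 steer.py '0 0 0 0 0 0' 0.06
cat > w.py <<'E'
import sys; from h import *
from scipy.spatial.transform import Rotation as R
def wrist():
    o=get_obs(); c=camrig.capture("wrist"); q=o["ee_rot"]; T=np.eye(4); T[:3,:3]=R.from_quat([q[1],q[2],q[3],q[0]]).as_matrix(); T[:3,3]=o["position"]
    c=dict(c); c["extrinsics"]=T@c["T_tool_cam"]; return c
if __name__=="__main__":
    c=wrist(); np.savez(sys.argv[1]+".npz",**c); cv2.imwrite(f"pics/{sys.argv[1]}.png",c["frame"][:,:,::-1])
E
python3 w.py w1; python3 plan.py 0.440 0.294 0.112 -15.4 0 5
```

```text
time: 1.35
position: [0.4406, 0.2938, 0.2398]
ee_rot: [0.0, 0.796, 0.605, -0.0]
contact_force: [0.2, -0.6, -0.7]
finger_gap: 0.0854
finger_force: 0.0
time: 1.48
position: [0.4405, 0.293, 0.2401]
ee_rot: [0.0, 0.795, 0.606, -0.001]
contact_force: [0.3, -0.4, 0.1]
finger_gap: 0.0698
finger_force: 0.0
t 1.525 row d [-0.     -0.0001  0.0256] w [-0.0001  0.0001  0.0006] tot w [-0.     0.     0.003] F [-0.2  0.   0.3] gap 0.0623 q [ 0.59  0.25 -0.02  1.3   0.    2.43] p [0.4403 0.2942 0.2402]
```

View pics/w1.png

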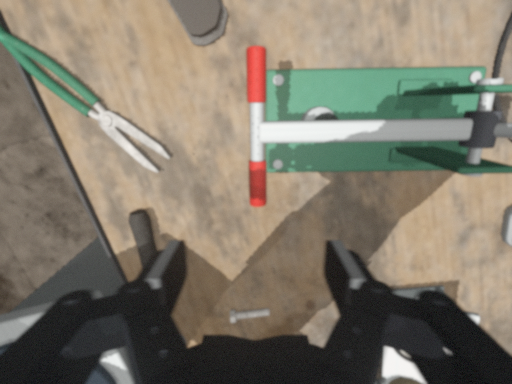

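Wrist view: the red grips are at (257,73) and (258,185), between the fingertips' columns 175 and 335; the arm runs level to the right, so the jaw line is parallel to it. Next I'll refine from this view.

```bash
cat > m2.py <<'E'
from h import *
c=np.load("w1.npz"); K=c["K"]; T=c["extrinsics"]; h=cv2.cvtColor(c["frame"],cv2.COLOR_RGB2HSV).astype(int); H,S,V=h[...,0],h[...,1],h[...,2]
def ray(u,v,z):
    d=T[:3,:3]@[(u-K[0,2])/K[0,0],(v-K[1,2])/K[1,1],1]; return T[:3,3]+d*(z-T[2,3])/d[2]
m=((H<8)|(H>172))&(S>120)&(V>80); nb,l,st,ce=cv2.connectedComponentsWithStats(m.astype(np.uint8)); G=[]
for i in range(1,nb):
    if st[i,4]>300:
        r=cv2.minAreaRect(np.argwhere(l==i)[:,::-1].astype(np.float32)); G.append(ray(*r[0],.112)); print("grip",r[0],G[-1].round(4))
d=G[0]-G[1]; print("yaw",np.degrees(np.arctan2(d[1],d[0]))-90,np.linalg.norm(d),((G[0]+G[1])/2).round(4))
g=(H>60)&(H<90)&(S>80); g[:60]=0;g[180:]=0;g[:,:255]=0;g[:,395:]=0
for nm,q in(("top",[(u,np.argmax(g[:,u])) for u in range(285,390)]),("bot",[(u,383-np.argmax(g[::-1,u])) for u in range(285,390)])):
    Q=np.array([ray(u,v,.012) for u,v in q])[:,:2].astype(np.float32); f=cv2.fitLine(Q,cv2.DIST_HUBER,0,.01,.01).ravel(); print(nm,np.degrees(np.arctan2(f[1],f[0])),f[2:])
print("left edge",ray(np.median([np.argmax(g[v]) for v in range(80,165)]),120,.012))
E
python3 m2.py
```

```text
grip (256.0, 73.5) [0.4667 0.3863 0.112 ]
grip (256.9999694824219, 183.49998474121094) [0.4433 0.2976 0.112 ]
yaw -14.770882821403106 0.09177237082747698 [0.455 0.342 0.112]
top -13.559701 [0.55728334 0.37368512]
bot -16.24221 [0.54837996 0.25973192]
left edge [0.49668188 0.3344726  0.012     ]
```

```bash
python3 steer.py '0 0 .025 0 0 0;0 0 .03 0 0 0;0 0 .03 0 0 0;0 .002 .025 0 0 0;0 0 .015 0 0 0;0 0 0 0 0 0' 0.06 && python3 steer.py '0 0 0 0 0 0;0 0 0 0 0 0;0 0 0 0 0 0;0 0 0 0 0 0' 0.005 20; python3 plan.py 0.443 0.2965 0.112 -15 0 1
```

```text
time: 2.28
position: [0.4415, 0.2947, 0.1145]
ee_rot: [-0.0, 0.794, 0.608, -0.001]
contact_force: [0.4, -1.3, 0.2]
finger_gap: 0.0601
finger_force: 0.0
time: 2.78
position: [0.4432, 0.2946, 0.1162]
ee_rot: [0.0, 0.794, 0.607, 0.001]
contact_force: [3.2, -1.5, 5.1]
finger_gap: 0.015
finger_force: 23.0
t 2.775 row d [ 0.0018 -0.0007  0.0042] w [ 0.0022 -0.0012 -0.0034] tot w [ 0.002 -0.001 -0.003] F [ 3.2 -1.5  5.1] gap 0.015 q [ 0.59  0.33 -0.24  0.99 -0.    2.42] p [0.4432 0.2946 0.1162]
```

```bash
python3 steer.py '0 .001 -.019 0 0 0;0 .003 -.019 0 0 0;0 .005 -.018 0 0 0;0 .0065 -.018 0 0 0;0 .008 -.017 0 0 0' && python3 plan.py 0.466 0.289 0.205 -15 0 1
```

```text
time: 3.4
position: [0.464, 0.2889, 0.2065]
ee_rot: [-0.001, 0.794, 0.608, -0.0]
contact_force: [0.7, 4.9, -4.6]
finger_gap: 0.0148
finger_force: 21.0
t 3.4 row d [0.0007 0.0019 0.0015] w [-0.0027 -0.0009 -0.0025] tot w [-0.003 -0.001 -0.002] F [ 0.7  4.9 -4.6] gap 0.0148 q [ 0.56  0.29 -0.05  1.23  0.    2.39] p [0.464  0.2889 0.2065]
```

```bash
python3 steer.py '0 .010 -.016 0 0 0;0 .0115 -.015 0 0 0;0 .013 -.014 0 0 0;0 .0145 -.0125 0 0 0;0 .0155 -.011 0 0 0;0 .0165 -.0095 0 0 0;0 .0175 -.008 0 0 0;0 .018 -.006 0 0 0;0 .0185 -.004 0 0 0' && python3 plan.py 0.590 0.252 0.301 -15 0 1
```

```text
time: 4.53
position: [0.5953, 0.2544, 0.3037]
ee_rot: [-0.001, 0.794, 0.608, 0.002]
contact_force: [1.9, 8.4, -0.7]
finger_gap: 0.0149
finger_force: 22.5
t 4.525 row d [-0.0038 -0.0045  0.0026] w [-0.0002 -0.004  -0.0019] tot w [-0.    -0.004 -0.002] F [ 1.9  8.4 -0.7] gap 0.0149 q [0.4  0.45 0.44 1.56 0.   2.24] p [0.5953 0.2544 0.3037]
```

```bash
python3 steer.py '0 0 0 0 0 0;0 0 0 0 0 0;0 0 -.03 0 0 0;0 0 -.05 0 0 0;0 -.03 -.03 0 0 0;0 -.05 0 0 0 0;0 -.05 0 0 0 0;0 -.05 .0 0 0 0;0 0 0 0 0 0' 0.085 && python3 - <<'E'
from h import *
c=cap("side"); cv2.imwrite("pics/side1.png",c["frame"][60:260,150:400,::-1].repeat(2,0).repeat(2,1)); 
E
python3 plan.py 0.50 -0.1 0.2 80 28 10
```

```text
time: 5.65
position: [0.4177, 0.3003, 0.4134]
ee_rot: [-0.0, 0.793, 0.609, 0.0]
contact_force: [0.2, -0.3, -0.4]
finger_gap: 0.0852
finger_force: 0.0
t 5.7 row d [-0.024   0.0375  0.0192] w [-0.0362  0.0394  0.1451] tot w [-0.362  0.394  1.451] F [1.1 0.1 0.8] gap 0.0853 q [ 0.62  0.23  0.38  1.73 -0.    2.45] p [0.4194 0.3002 0.413 ]
```

View pics/side1.png

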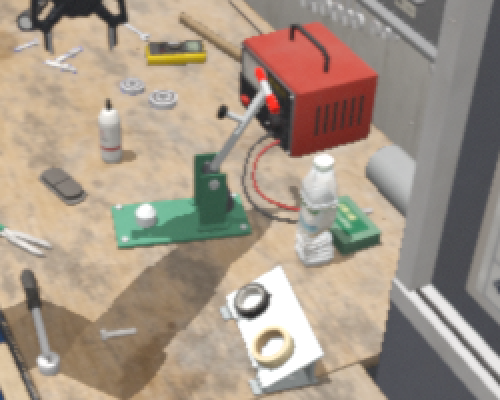

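The arm stands open: bar leaning back with its red grips at about (265,90) in the crop, spindle clear at (147,215), masking tape at (272,345) and black tape at (252,300). Now a hover over the masking tape, along its axis (other wrist branch, to stay in joint 6's range).

```bash
sed -i 's/for yw in (yaw,yaw+180)/for yw in (yaw,)/' plan.py; python3 plan.py 0.49 -0.088 0.21 80 28 11
```

```text
t 5.7 row d [-0.0339 -0.015   0.0257] w [-0.0367 -0.0337 -0.1475] tot w [-0.404 -0.37  -1.623] F [1.1 0.1 0.8] gap 0.0853 q [ 0.62  0.23  0.38  1.73 -0.    2.45] p [0.4194 0.3002 0.413 ]
```

```bash
python3 steer.py '-.034 -.015 .0257 -.0367 -.0337 -.1475;-.034 -.015 .0257 -.0367 -.0337 -.1475;-.034 -.015 .0257 -.0367 -.0337 -.1475;-.034 -.015 .0257 -.0367 -.0337 -.1475;-.034 -.015 .0257 -.0367 -.0337 -.1475;-.034 -.015 .0257 -.0367 -.0337 -.1475;-.034 -.015 .0257 -.0367 -.0337 -.1475;-.034 -.015 .0257 -.0367 -.0337 -.1475;-.034 -.015 .0257 -.0367 -.0337 -.1475;-.034 -.015 .0257 -.0367 -.0337 -.1475' && python3 steer.py '-.034 -.015 .0257 -.0367 -.0337 -.1475;0 0 0 0 0 0;0 0 0 0 0 0';python3 plan.py 0.49 -0.088 0.21 80 28 1; python3 w.py w2
```

```text
time: 6.95
position: [0.4545, -0.0618, 0.2189]
ee_rot: [0.223, 0.164, 0.961, -0.02]
contact_force: [1.2, 1.1, 0.0]
finger_gap: 0.0851
finger_force: 0.0
time: 7.32
position: [0.4883, -0.0879, 0.2097]
ee_rot: [0.239, 0.092, 0.967, -0.021]
contact_force: [-0.7, 0.9, -0.4]
finger_gap: 0.0847
finger_force: 0.0
t 7.325 row d [-0.0017  0.0003  0.0005] w [-0.0044 -0.0048 -0.0134] tot w [-0.004 -0.005 -0.013] F [-0.7  0.9 -0.4] gap 0.0847 q [-0.18 -0.1  -0.63  0.56 -0.    0.01] p [ 0.4883 -0.0879  0.2097]
```

View pics/w2.png

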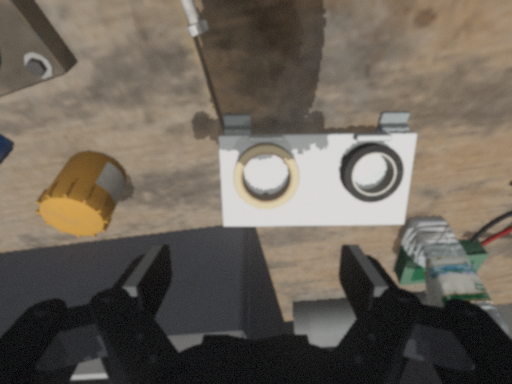

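The masking tape shows as a ring at (266,177), outer radius about 33 px. The black tape is at (372,172), the lips are at the top edge at (237,122) and (394,120), and the jaw line is parallel to the board.

```bash
cat > m3.py <<'E'
from h import *
c=np.load("w2.npz"); K=c["K"]; T=c["extrinsics"]; P=pts(c); h=cv2.cvtColor(c["frame"],cv2.COLOR_RGB2HSV).astype(int); H,S,V=h[...,0],h[...,1],h[...,2]
w=(S<25)&(V>160); w[:130]=0;w[228:]=0;w[:,:215]=0;w[:,420:]=0
q=P[w&(c["range_z"]>0)]
for k in range(5):
    cen=q.mean(0); n=np.linalg.svd(q-cen,full_matrices=False)[2][2]; n*=np.sign(n[2]); d=(q-cen)@n; q=q[abs(d)<.003]
print("n",n,np.degrees(np.arccos(n[2])),"yaw",np.degrees(np.arctan2(n[1],-n[0])),cen)
m=(H>10)&(H<30)&(S>45)&(V>110); m[:138]=0;m[220:]=0;m[:,:228]=0;m[:,308:]=0
ct=max(cv2.findContours(m.astype(np.uint8),cv2.RETR_EXTERNAL,cv2.CHAIN_APPROX_NONE)[0],key=cv2.contourArea); e=cv2.fitEllipse(cv2.convexHull(ct)); print(e)
q=P[m&(c["range_z"]>0)]; d=(q-cen)@n; print("ring offsets",np.percentile(d,[10,50,75,90]))
# outer rim of the top face (24+2 mm above the board) along the contour
D=lambda u,v:T[:3,:3]@[(u-K[0,2])/K[0,0],(v-K[1,2])/K[1,1],1]
def ray(u,v,off): dd=D(u,v); return T[:3,3]+dd*((cen+off*n-T[:3,3])@n)/(dd@n)
Q=np.array([ray(*p[0],.026) for p in ct]); X=np.cross([0,1,0],n);X/=np.linalg.norm(X);Y=np.cross(n,X)
(cx,cy),r=cv2.minEnclosingCircle(np.c_[(Q-cen)@X,(Q-cen)@Y].astype(np.float32)*1000); print("r",r)
top=cen+.026*n+X*cx/1000+Y*cy/1000; print("top via contour",top,"centre",top-.012*n,"via ellipse centre",ray(*e[0],.026)-.012*n)
print("hover TCP +10mm on axis:",top-.002*n)
E
python3 m3.py
```

```text
n [-0.42904647  0.07865824  0.8998511 ] 25.861497872508767 yaw 10.38882146765902 [ 0.59161747 -0.04036139  0.04822484]
((265.8369445800781, 175.82308959960938), (62.81874084472656, 63.37571334838867), 73.59878540039062)
ring offsets [0.02358246 0.02504734 0.0258363  0.02641227]
r 32.833030700683594
top via contour [ 0.55936867 -0.09119622  0.06618597] centre [ 0.56451723 -0.09214012  0.05538776] via ellipse centre [ 0.56340438 -0.0917776   0.05482547]
hover TCP +10mm on axis: [ 0.56022677 -0.09135354  0.06438627]
```

```bash
cat > m4.py <<'E'
from h import *
n=np.array([-.4622,.0815,.8830])
for nm in("side","scene"):
    c=cap(nm); K=c["K"]; T=c["extrinsics"]; P=pts(c); h=cv2.cvtColor(c["frame"],cv2.COLOR_RGB2HSV).astype(int); H,S,V=h[...,0],h[...,1],h[...,2]
    u0,v0=(286,232) if nm=="side" else (304,221)
    d=abs((P-[.5594,-.0912,.0662])@n); m=(H>10)&(H<30)&(S>45)&(V>110)&(d<.006)
    yy,xx=np.mgrid[:384,:512]; m&=(abs(xx-u0)<18)&(abs(yy-v0)<18)
    ct=max(cv2.findContours(m.astype(np.uint8),cv2.RETR_EXTERNAL,cv2.CHAIN_APPROX_NONE)[0],key=len); e=cv2.fitEllipse(cv2.convexHull(ct))
    u,v=e[0]; dd=T[:3,:3]@[(u-K[0,2])/K[0,0],(v-K[1,2])/K[1,1],1]
    p=T[:3,3]+dd*(([.5594,-.0912,.0662]-T[:3,3])@n)/(dd@n); print(nm,m.sum(),e,p, "ring med",np.median(P[m],0))
E
python3 m4.py
```

```text
side 109 ((285.0665283203125, 232.34864807128906), (16.9882755279541, 20.126619338989258), 53.56853485107422) [ 0.55903117 -0.09826491  0.06665902] ring med [ 0.55773878 -0.09955261  0.06386605]
scene 57 ((302.2672424316406, 223.3566131591797), (11.742910385131836, 16.588085174560547), 99.8344955444336) [ 0.54823832 -0.09677375  0.06087195] ring med [ 0.54068456 -0.09189893  0.0552554 ]
```

```bash
python3 plan.py 0.528 -0.0865 0.126 80 28 4
```

```text
t 7.475 row d [0.0014 0.0018 0.0232] w [-0.0008 -0.0007 -0.0027] tot w [-0.003 -0.003 -0.011] F [ 0.1  0.2 -0.1] gap 0.0849 q [-0.17 -0.1  -0.63  0.56 -0.    0.01] p [ 0.4886 -0.0869  0.2106]
```

```bash
python3 steer.py '.0014 .0018 .0232 0 0 -.003;.0014 .0018 .0232 0 0 -.003;.0014 .0018 .0232 0 0 -.003;.0014 .0018 .0232 0 0 -.003;0 0 0 0 0 0;0 0 0 0 0 0'; python3 w.py w3
```

```text
time: 8.22
position: [0.528, -0.0869, 0.1265]
ee_rot: [0.24, 0.084, 0.967, -0.023]
contact_force: [-0.2, 0.1, 0.0]
finger_gap: 0.0851
finger_force: 0.0
```

View pics/w3.png

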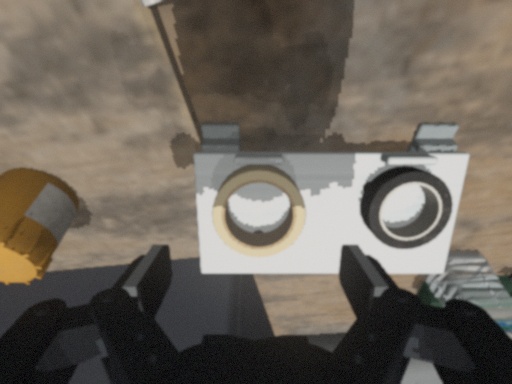

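The tape ring is at (259,210), well centred between the fingertips at columns 160 and 352. The board edges are level in the view. I'll re-measure from here.

```bash
sed -e 's/w2.npz/w3.npz/; s/w\[:130\]=0;w\[228:\]=0;w\[:,:215\]=0;w\[:,420:\]=0/w[:160]=0;w[272:]=0;w[:,:200]=0;w[:,460:]=0/; s/m\[:138\]=0;m\[220:\]=0;m\[:,:228\]=0;m\[:,308:\]=0/m[:160]=0;m[258:]=0;m[:,:205]=0;m[:,312:]=0/' m3.py > m5.py; python3 m5.py; python3 plan.py 0.560 -0.092 0.0645 80 28 4
```

```text
n [-0.45272273  0.08172541  0.88789813] 27.389696548434486 yaw 10.23281826629327 [ 0.60549898 -0.04433543  0.05584892]
((258.5267028808594, 212.37240600585938), (85.90144348144531, 90.97712707519531), 89.27130889892578)
ring offsets [0.0245233  0.02541527 0.02587227 0.0262882 ]
r 32.72783279418945
top via contour [ 0.55948566 -0.09114768  0.06597899] centre [ 0.56491833 -0.09212838  0.05532422] via ellipse centre [ 0.56353263 -0.0917989   0.05458735]
hover TCP +10mm on axis: [ 0.56039111 -0.09131113  0.0642032 ]
t 8.275 row d [0.0002 0.0002 0.0175] w [-0.0008 -0.0003  0.0004] tot w [-0.003 -0.001  0.002] F [0.3 0.4 0.1] gap 0.0852 q [-0.16  0.07 -0.72  0.3  -0.01  0.01] p [ 0.5282 -0.087   0.1268]
```

```bash
python3 steer.py '0 0 .0175 0 0 0;0 0 .0175 0 0 0;0 0 .0175 0 0 0;0 0 .017 0 0 0;0 0 0 0 0 0' && python3 steer.py '0 0 0 0 0 0;0 0 0 0 0 0;0 0 0 0 0 0' 0.055 30; python3 plan.py 0.560 -0.092 0.0645 80 28 1
```

```text
time: 8.9
position: [0.5599, -0.0932, 0.0643]
ee_rot: [0.239, 0.084, 0.967, -0.023]
contact_force: [-0.1, -0.4, -0.7]
finger_gap: 0.0847
finger_force: 0.0
time: 9.28
position: [0.5599, -0.0934, 0.0655]
ee_rot: [0.24, 0.085, 0.967, -0.023]
contact_force: [-4.5, -0.3, 6.2]
finger_gap: 0.0654
finger_force: 31.9
t 9.275 row d [0.0006 0.0014 0.0008] w [-0.004  -0.0011  0.0011] tot w [-0.004 -0.001  0.001] F [-4.5 -0.3  6.2] gap 0.0654 q [-0.16  0.22 -0.75  0.12 -0.01  0.01] p [ 0.5599 -0.0934  0.0655]
```

```bash
python3 steer.py '0 0 -.012 0 0 0;0 0 -.02 0 0 0;0 0 -.03 0 0 0;0 0 -.03 0 0 0;0 0 -.03 0 0 0;0 0 0 0 0 0'; cat > m6.py <<'E'
from h import *
s0=np.array([.521,.3225])
for nm in("side","scene"):
    c=cap(nm); P=pts(c); h=cv2.cvtColor(c["frame"],cv2.COLOR_RGB2HSV).astype(int); S=h[...,1]
    m=(S<70)&(np.linalg.norm(P[...,:2]-s0,axis=-1)<.03)&(P[...,2]>.018)&(P[...,2]<.06); q=P[m]; v,u=np.where(m)
    K=c["K"];T=c["extrinsics"]
    t=q[q[:,2]>.043]; print(nm,m.sum(),"mean",q.mean(0),"top",len(t),t.mean(0) if len(t) else 0,"px",u.mean(),v.mean(),q.max(0))
    # silhouette: mid column/row of the spindle blob cast on z=.03
    r=cv2.minAreaRect(np.c_[u,v].astype(np.float32)); d=T[:3,:3]@[(r[0][0]-K[0,2])/K[0,0],(r[0][1]-K[1,2])/K[1,1],1]; print(r,T[:3,3]+d*(.029-T[2,3])/d[2])
E
python3 m6.py; python3 plan.py 0.521 0.322 0.2 75 0 9
```

```text
time: 10.02
position: [0.5039, -0.0828, 0.175]
ee_rot: [0.242, 0.084, 0.966, -0.023]
contact_force: [0.7, 0.8, -2.2]
finger_gap: 0.0657
finger_force: 34.6
side 4 mean [0.50576919 0.31411636 0.02121905] top 0 0 px 219.25 171.0 [0.50907983 0.31957062 0.02280372]
((219.25001525878906, 170.75), (2.8284268379211426, 0.7071067094802856), 45.0) [0.50296852 0.30658633 0.029     ]
scene 80 mean [0.51596819 0.31782576 0.03381336] top 12 [0.52101253 0.32493078 0.04508464] px 208.5875 186.7 [0.53598226 0.3380314  0.04788297]
((208.5, 186.5), (9.0, 9.0), 90.0) [0.52128849 0.32429837 0.029     ]
t 10.125 row d [ 0.0066  0.0444 -0.005 ] w [0.002  0.0541 0.0096] tot w [0.018 0.487 0.086] F [-0.1 -0.8 -1.7] gap 0.0653 q [-0.16 -0.04 -0.68  0.44 -0.01  0.01] p [ 0.5037 -0.0828  0.1726]
```

```bash
python3 steer.py '.0066 .0444 -.005 .002 .0541 .0096;.0066 .0444 -.005 .002 .0541 .0096;.0066 .0444 -.005 .002 .0541 .0096;.0066 .0444 -.005 .002 .0541 .0096;.0066 .0444 -.005 .002 .0541 .0096;.0066 .0444 -.005 .002 .0541 .0096;.0066 .0444 -.005 .002 .0541 .0096;.0066 .0444 -.005 .002 .0541 .0096;.0066 .0444 -.005 .002 .0541 .0096' && python3 steer.py '0 0 .02 0 0 0;0 0 .02 0 0 0;0 0 .02 0 0 0;0 0 0 0 0 0;0 0 0 0 0 0'; python3 w.py w4;python3 plan.py 0.521 0.323 0.14 75 0 1
```

```text
time: 11.25
position: [0.5214, 0.3235, 0.1983]
ee_rot: [-0.002, 0.131, 0.991, -0.001]
contact_force: [0.5, -0.6, -1.3]
finger_gap: 0.0654
finger_force: 34.6
time: 11.88
position: [0.5216, 0.3219, 0.1397]
ee_rot: [-0.001, 0.131, 0.991, -0.0]
contact_force: [0.3, -0.1, -1.7]
finger_gap: 0.0653
finger_force: 34.6
t 11.925 row d [0.0011 0.0007 0.0003] w [-0.0001 -0.0007 -0.0006] tot w [-0.    -0.001 -0.001] F [ 0.6  0.  -0.6] gap 0.0654 q [0.55 0.44 0.   1.13 0.   0.82] p [0.5218 0.3221 0.1403]
```

View pics/w4.png

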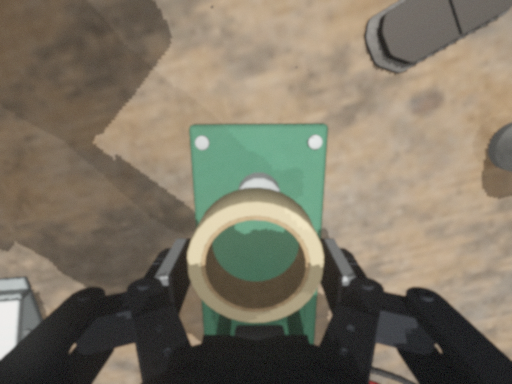

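The held tape ring is at (256,255). Behind it are the spindle's tip at (260,183) and the base's front edge at row 125, between columns 190 and 327. I'll compute tape centre and spindle from these.

```bash
cat > m7.py <<'E'
from h import *
c=np.load("w4.npz"); K=c["K"]; T=c["extrinsics"]; P=pts(c); h=cv2.cvtColor(c["frame"],cv2.COLOR_RGB2HSV).astype(int); H,S,V=h[...,0],h[...,1],h[...,2]
def ray(u,v,z):
    d=T[:3,:3]@[(u-K[0,2])/K[0,0],(v-K[1,2])/K[1,1],1]; return T[:3,3]+d*(z-T[2,3])/d[2]
g=(H>60)&(H<90)&(S>80)
us=np.arange(205,315); F=np.array([ray(u,np.argmax(g[:,u]),.012) for u in us]); f=cv2.fitLine(F[:,:2].astype(np.float32),cv2.DIST_HUBER,0,.01,.01).ravel()
vs=np.arange(132,185)
g2=g.copy(); g2[:,:150]=0; g2[:,370:]=0
L=np.array([ray(np.argmax(g2[v]),v,.012) for v in vs]); Rr=np.array([ray(511-np.argmax(g2[v,::-1]),v,.012) for v in vs]); M=(L+Rr)/2
fm=cv2.fitLine(M[:,:2].astype(np.float32),cv2.DIST_HUBER,0,.01,.01).ravel()
yaw_f=np.degrees(np.arctan2(f[1],f[0])); print("front edge ang",yaw_f,"width",np.linalg.norm(L-Rr,axis=1).mean(),"mid ang",np.degrees(np.arctan2(fm[1],fm[0])))
a=np.radians(-15); ex=np.array([np.cos(a),np.sin(a)]); ey=np.array([-ex[1],ex[0]])
fx=np.median(F[:,:2]@ex); my=np.median(M[:,:2]@ey); print("spindle",(fx+.060)*ex+my*ey)
m=(H>10)&(H<30)&(S>35)&(V>110); m[:185]=0;m[325:]=0;m[:,:185]=0;m[:,326:]=0
q=P[m&(c["range_z"]>.05)]; zt=q[:,2]; zt=zt[(zt>.10)&(zt<.17)]; print("ring z pct",np.percentile(zt,[5,25,50,75,95]))
top=m&(abs(P[...,2]-np.percentile(zt,80))<.004)
ct=max(cv2.findContours(top.astype(np.uint8),cv2.RETR_EXTERNAL,cv2.CHAIN_APPROX_NONE)[0],key=cv2.contourArea); e=cv2.fitEllipse(cv2.convexHull(ct))
z=np.percentile(zt,80); Q=np.array([ray(*p[0],z) for p in ct]); cc=cv2.minEnclosingCircle((Q[:,:2]*1000).astype(np.float32)); print(e,"tape",cc,"z",z,ray(*e[0],z))
pq=P[top]; A=np.c_[pq[:,:2]-pq[:,:2].mean(0),np.ones(len(pq))]; print("top slope rad",np.linalg.lstsq(A,pq[:,2],rcond=None)[0])
E
python3 m7.py
```

```text
front edge ang 75.364174 width 0.1113523585392533 mid ang -15.180308
spindle [0.52482915 0.32307799]
ring z pct [0.12759542 0.13882528 0.13939014 0.13982969 0.14043038]
((255.17955017089844, 259.984619140625), (123.68156433105469, 138.4149932861328), 92.75870513916016) tape ((520.6395263671875, 322.4864196777344), 34.69512939453125) z 0.1399431706709491 [0.51766337 0.32208945 0.13994317]
top slope rad [0.00483525 0.00269834 0.13945287]
```

```bash
cat >> m7.py <<'E'
print("base z",np.median(P[130:180,200:315][g[130:180,200:315]],0), "edges cols", [ (np.argmax(g2[v]),511-np.argmax(g2[v,::-1])) for v in (135,150,165,180)], "front rows",[int(np.argmax(g[:,u])) for u in (215,240,260,290,305)],"HSV near edge",h[150,184:196].tolist(), "cam",T[:3,3])
for u,v in((202,143),(315,142)): print("screw",ray(u,v,.013))
sp=(S<60)&(P[...,2]>.02)&(P[...,2]<.06); sp[:165]=0; sp[215:]=0; sp[:,:225]=0; sp[:,295:]=0
v,u=np.where(sp); print("spindle px",len(u),u.min(),u.max(),v.min(),v.max(),P[sp].min(0),P[sp].max(0)); r0=v.min(); print([(int(r),int(u[v==r].min()),int(u[v==r].max())) for r in range(r0,v.max()+1)])
E
python3 m7.py | tail -5
```

```text
base z [0.48977837 0.33282116 0.01203996] edges cols [(np.int64(192), np.int64(325)), (np.int64(193), np.int64(324)), (np.int64(194), np.int64(323)), (np.int64(195), np.int64(322))] front rows [127, 128, 126, 126, 125] HSV near edge [[16, 67, 178], [17, 67, 178], [17, 70, 174], [16, 71, 173], [17, 70, 172], [18, 64, 163], [30, 48, 143], [63, 51, 140], [73, 78, 147], [74, 81, 157], [74, 83, 162], [72, 84, 160]] cam [0.44819552 0.34076262 0.26360015]
screw [0.46799434 0.28817848 0.013     ]
screw [0.49226722 0.38189399 0.013     ]
spindle px 431 238 279 174 191 [0.50332368 0.30897303 0.02007271] [0.52071916 0.34171494 0.04149937]
[(174, 252, 263), (175, 250, 266), (176, 248, 268), (177, 245, 270), (178, 244, 271), (179, 243, 272), (180, 242, 273), (181, 242, 274), (182, 241, 275), (183, 240, 276), (184, 239, 276), (185, 239, 277), (186, 239, 277), (187, 238, 277), (188, 238, 278), (189, 273, 278), (190, 276, 278), (191, 279, 279)]
```

```bash
cat >> m7.py <<'E'
from scipy.optimize import least_squares
q=P[sp]; q=q[q[:,2]<.032]
s=least_squares(lambda p:np.hypot(q[:,0]-p[0],q[:,1]-p[1])-.019,[.522,.323],loss="soft_l1",f_scale=.001); print("cyl",len(q),s.x,np.abs(s.fun).mean())
E
python3 m7.py | tail -1
```

```text
cyl 121 [0.52281279 0.32311555] 0.00014843920194319876
```

```bash
python3 steer.py '-.0025 .0015 .02 0 0 0;0 0 .02 0 0 0;0 0 .02 0 0 0;0 0 .015 0 0 0;0 0 0 0 0 0' && python3 steer.py '0 0 .006 0 0 0;0 0 .006 0 0 0;0 0 0 0 0 0';  python3 plan.py 0.5242 0.3238 0.037 75 0 1
```

```text
time: 12.55
position: [0.5238, 0.3224, 0.0644]
ee_rot: [-0.001, 0.131, 0.991, -0.001]
contact_force: [0.3, 0.8, -0.5]
finger_gap: 0.0655
finger_force: 34.6
time: 12.92
position: [0.524, 0.3226, 0.0526]
ee_rot: [-0.001, 0.131, 0.991, -0.0]
contact_force: [0.2, -0.5, -0.6]
finger_gap: 0.0652
finger_force: 34.6
t 12.925 row d [0.0001 0.0013 0.0156] w [-0.0008 -0.0014 -0.0005] tot w [-0.001 -0.001 -0.   ] F [ 0.2 -0.5 -0.6] gap 0.0652 q [ 0.55  0.51 -0.12  0.94  0.    0.81] p [0.524  0.3226 0.0526]
```

Underside is now about 16 mm above the plate, below the cone's end, with no contact force. Continuing.

```bash
python3 steer.py '0 0 .006 0 0 0;0 0 .005 0 0 0;0 0 .003 0 0 0;0 0 0 0 0 0' && python3 steer.py '0 0 .002 0 0 0;0 0 0 0 0 0'
```

```text
time: 13.42
position: [0.5239, 0.3225, 0.0386]
ee_rot: [-0.001, 0.131, 0.991, -0.0]
contact_force: [-0.4, 0.1, -1.6]
finger_gap: 0.0653
finger_force: 34.6
time: 13.68
position: [0.5241, 0.3227, 0.0369]
ee_rot: [-0.001, 0.131, 0.991, -0.0]
contact_force: [-0.1, -0.5, -1.4]
finger_gap: 0.0654
finger_force: 34.6
```

```bash
python3 steer.py '0 0 .001 0 0 0;0 0 0 0 0 0' && python3 steer.py '0 0 .001 0 0 0;0 0 0 0 0 0'
```

```text
time: 13.92
position: [0.5243, 0.3227, 0.0364]
ee_rot: [-0.0, 0.131, 0.991, 0.0]
contact_force: [-1.0, -1.4, 4.4]
finger_gap: 0.0652
finger_force: 35.1
time: 14.18
position: [0.5243, 0.3227, 0.0363]
ee_rot: [-0.0, 0.131, 0.991, 0.0]
contact_force: [-2.9, -1.1, 13.0]
finger_gap: 0.0652
finger_force: 35.9
```

Contact at the expected height. Relieve, open, retreat, look.

```bash
python3 steer.py '0 0 -.001 0 0 0;0 0 0 0 0 0' && python3 steer.py '0 0 0 0 0 0;0 0 0 0 0 0;0 0 0 0 0 0;0 0 0 0 0 0' 0.085 && python3 steer.py '0 0 -.015 0 0 0;0 0 -.025 0 0 0;0 0 -.04 0 0 0;0 0 -.04 0 0 0;.04 0 -.03 0 0 0;.05 0 0 0 0 0;.05 0 0 0 0 0;0 0 0 0 0 0'; python3 w.py w5; python3 - <<'E'
from h import *
w=np.load("w5.npz"); P=pts(w); h=cv2.cvtColor(w["frame"],cv2.COLOR_RGB2HSV).astype(int)
d=np.linalg.norm(P[...,:2]-[.5228,.3231],axis=-1); m=(d<.032)&(d>.024)&(w["range_z"]>0); q=P[m]; q=q[q[:,2]>.03]
A=np.c_[q[:,:2]-[.5228,.3231],np.ones(len(q))]; print("tape top z/slope",len(q),np.median(q[:,2]),np.linalg.lstsq(A,q[:,2],rcond=None)[0])
c=cap("side"); s=c["frame"][40:265,150:400]; a=cv2.resize(s,None,fx=1.6,fy=1.6); b=cv2.resize(w["frame"],(390,360)); cv2.imwrite("pics/fin.png",np.hstack([a,b[:360]])[:,:,::-1])
E
```

```text
time: 14.42
position: [0.5243, 0.3227, 0.0364]
ee_rot: [-0.0, 0.131, 0.991, 0.0]
contact_force: [-1.6, -0.4, 6.6]
finger_gap: 0.0648
finger_force: 35.3
time: 14.92
position: [0.5241, 0.3226, 0.0358]
ee_rot: [-0.001, 0.131, 0.991, -0.0]
contact_force: [-0.9, 0.9, 0.1]
finger_gap: 0.0848
finger_force: 0.0
time: 15.92
position: [0.3864, 0.3595, 0.1876]
ee_rot: [-0.0, 0.129, 0.992, 0.0]
contact_force: [0.5, 0.4, 1.2]
finger_gap: 0.0849
finger_force: 0.0
tape top z/slope 1024 0.035878451951342066 [-0.01057579  0.00534686  0.0354872 ]
```

View pics/fin.png

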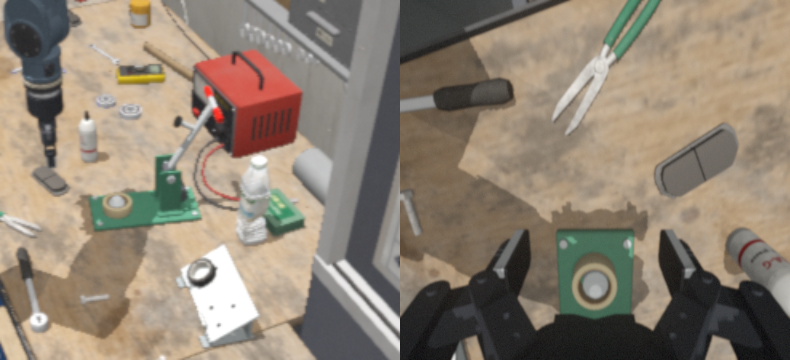

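The masking tape sits flat on the spindle at (117,204), its top at 0.036 m (12 mm plate plus 24 mm roll). The hold-down arm is still open, and the black tape is in place at (203,272). The gripper is clear, so I'm handing in.

```bash
python3 -c "from workcell import manip, camrig, get_obs;print(manip.close_job())"
```

```text
the job is handed in; nothing more can be done
None
```

The job is handed in at about 16 s: the hold-down arm rests open by itself, the masking tape sits flat on the base plate over the spindle, and the gripper is clear; in the last pictures the black tape and bystanders looked undisturbed.

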